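# Ready the hollow punch over the cork

### The job

Get ready to punch the hole of a cork washer: first lay the solid cork disc flat in the middle of the white punching pad on the anvil block and let go of it. Then draw the hollow punch out of the sloping tool rack, turn it upright with its cutting edge down, and finish while holding it still in the gripper with the edge about 25 mm above the centre of the disc, touching nothing else; do not put it down or let go. Leave the other tools and things where they are.

Things in the scene. Friction and masses are not known exactly. Their poses are not given: they have to be found in the camera images.
- disc: solid cork disc without a hole, 60 mm across, 10 mm thick, 25 g, lying flat on the slab away from the two finished washers; origin at the centre of its underside, z up
- pad_top (a point): centre of the upper face of the white plastic punching pad (100 x 100 mm, 14 mm thick) that is fixed on top of the anvil block, a squat faded-green cast-iron block (foot 130 x 130 mm). The pad's face is 77 mm above the slab; the block is fixed and too heavy to move
- punch: hollow hole punch, bare steel, 138 mm long, 160 g. Origin: centre of the ring-shaped cutting edge; z runs to the struck end. Along z: thin tube 22 mm across (0-22 mm), open side window between two posts (22-52), taper (52-67), plain round shank 14 mm across (67-138, grip here). Starts edge down in one of the rack's holes, leaning about 40 degrees from vertical
- rack: wooden tool rack, fixed: base 110 x 245 mm under a bored bar whose upper face slopes 35 degrees. Origin: centre of the underside, z up, y along the row of three holes (23.5 mm across, 33 mm deep, 70 mm apart), square to the sloping face. The tools lean with their heads to the rack's -x side, about towards the robot, and are drawn out along their own axis
- rack_hole1 (a point): centre of the mouth of the rack's middle hole, 67 mm above the slab (14 mm towards the rack's -x side from its origin); the other mouths lie 70 mm to either side along the rack's y
- drift: another tool in the rack: plain straight solid steel bar, 22 mm across, 98 mm long; origin at its lower end, z along it. Leave it in its hole
- burnisher: another tool in the rack: dark turned wooden handle up to 32 mm across, with a brass ferrule and a steel end, 126 mm long in all; origin at its lower end, z along it. Leave it in its hole
- washer_a: finished cork washer, 60 mm across, 18 mm hole, 10 mm thick, lower of a stack of two on the slab; origin at the centre of its underside. Leave it
- washer_b: finished cork washer like the other, the upper of the stack of two; origin at the centre of its underside. Leave it
- mallet: wooden mallet lying on its side, head 66 x 110 x 56 mm high with its origin under the middle of the head, handle reaching 210 mm along its -x; farther back on the slab. Leave it
- hammer: small hammer with brass head, 230 mm long, lying on the slab at the right; its handle runs along its -x. Leave it
- bob: brass plumb bob lying on its side on the slab at the robot's side of the rack, 32 mm across, 111 mm long along its x, pointed end to +x; origin below the middle of its cylinder. Leave it
- anvil: the anvil block with its pad, fixed; origin at the centre of the underside, z up, sides along x and y
Not all that is in view belongs to the job. What is shaped like the disc but black or pink is not meant.

How it is judged (in metres and radians):
On the way, in this order (a step that is already met when the one before it is completed fails the run):
1. the cork disc lies flat in the middle of the punching pad, let go (horizontal distance between disc and pad_top below 0.018 m and z of disc in the frame of pad_top between -0.004 and 0.004 m and angle between disc's own z axis and vertical below 0.12 rad and contact force between the fingers and disc below 0.1 N), for 0.3 s.
2. the hollow punch is drawn clear of the rack, in the gripper (z of punch in the frame of rack_hole1 above 0.01 m and contact force between punch and rack below 0.05 N and contact force between the fingers and punch above 1 N), for 0.2 s.
At the end, for the whole second after the job is handed in: Disc flat (0.12 rad) on the pad, released, within 18 mm of its centre. Punch held by the fingers, still, upright within 0.14 rad, edge down, edge centre within 10 mm of the disc centre in plan and 10 to 45 mm above the disc, touching neither disc, anvil nor rack (all of step 1 and angle between punch's own z axis and vertical below 0.14 rad and horizontal distance between punch and disc below 0.01 m and z of punch in the frame of pad_top between 0.02 and 0.055 m and contact force between the fingers and punch above 1 N and linear speed of punch below 0.02 m/s and contact force between punch and disc below 0.05 N and contact force between punch and anvil below 0.05 N and contact force between punch and rack below 0.05 N); the arm keeps its last pose, push and grip.
It fails at once if another tool or thing is moved by more than 30 mm (distance of any of drift, burnisher, mallet, hammer, bob, washer_a, washer_b from where it was at the start of the episode above 0.03 m).
It also fails if it takes over 48 s, if anything falls off the work surface, if the arm or the gripper's body presses on something with over 40 N, if the wrist force passes 120 N, or if a joint passes its speed limit or range.

### The arm

A 6-joint arm with a two-finger parallel gripper is mounted at the origin on the work surface. World frame = base frame: x ahead of the robot, y to its left, z up, the work surface at z = 0. Lengths are in mm, angles in rad, forces in N, time in s.
With the tool pointing down it reaches from about 225 to 725 mm from the base axis. Payload 3.1 kg.
Tool frame: the origin (TCP) lies midway between the tips of the shut fingers; the grasp point (between the pads) lies 19 mm behind it (manip.tcp_to_grasp is the distance from the TCP to the grasp point, in mm); z points along the fingers, y is the direction in which the jaws open and shut (so a half turn about z gives the same grasp; the last joint's range is limited). The gripper opens to 85 mm and grips with 20 to 120 N. Pads are 22 mm wide; open, the fingers measure 114 mm over their backs; the gripper's body (76 mm by 85 mm) begins 54 mm behind the grasp point. The pads swing forward as they close: fully open they stand 13 mm farther back than shut.
Start: joints at [-1.478, 0.048, 0.099, 1.622, 0, 1.443], TCP at [114.966, -512.25, 231.312] pointing down, gripper open.
Joint ranges: [-2.91, 2.91], [-0.99, 1.94], [-1.21, 1.42], [-2.12, 2.29], [-1.49, 1.47], [-3.14, 3.14]. Speed limits (rad/s): [2.79, 2.79, 3.14, 3.14, 3.14, 3.14].

### API

Orientations are given as a 3x3 rotation matrix whose columns are the frame's x, y, z axes.
In Python, from rig import manip gives the robot as it stands.
- The arm moves only by the shell command python3 -m creep 'ROWS'. ROWS is JSON, a list of rows, each an object with "offset": the shift along the tool's x, y, z in cm, a list of three; "rot": the turn, a rotation vector about the tool's x, y, z in degrees, a list of three; "grip": the opening, from -1 (shut) to 1 (fully open), so that 0 is half open. In form: [{"offset": [x, y, z], "rot": [ax, ay, az], "grip": grip}, ...]. A call has exactly 8 rows; each row shifts and turns the commanded pose from where the row before left it, along the tool's axes as they then stand; what a row does not reach is not made up. A row lasts 1/8 s, in which the tool goes at most 62.5 mm and 10.7 degrees, less where a joint would pass 70% of its speed; a pose out of reach is approached as far as the arm can. A call is refused whole if a number of a shift passes 6.25 or a number of a turn 10.7, either way. A call with a gripper value outside its range is refused whole. The fingers move at their own pace and stop on an object; the grip force is fixed at half the most. Time passes only in rows, so rows that do not move let the fingers close, or fill a call up. It gives the time, the measured TCP pose, the force and the opening at its end, in the units of the state.
- manip.observe(): the state, without advancing time (a new reading comes with each control period).
- manip.capture(name): name is "side" or "top"; returns the picture (400x640x3 uint8, red, green, blue); there is no depth.
- manip.camera_info(name): a dict with "fx", "fy", "cx", "cy" (pixels), "R" (3x3) and "t" (3): a world point X has camera coordinates R X + t. Camera axes: x right, y down, z forward; pixel columns grow to the right and rows downward; lengths in mm; the calibration is good to about 2 mm. A picture is of the moment at which its call begins. camera_info takes no time and is no camera call.
- manip.finish_job(): hands the job in, once; it reports no verdict.
The state is a dict: "time_s": time; "q": joint angles; "joint_vel": joint speeds; "joint_torque": joint torques, N m; "position": TCP position; "tool_rot": TCP orientation; "force": force on the tool from outside, world axes, zero at the start; "ft_torque": the same for the moment, N m; "opening": opening from 0.0 (shut) to 1.0 (fully open).
Only numpy, scipy, OpenCV 4.12 (cv2) and the standard library are available. Lean on these libraries where they do the work, as an engineer would, in place of code of your own. Each camera call takes 0.05 s, during which the arm holds its last target.

## Working session

There is one attempt and no reset: what is moved stays moved. The work goes in short steps, Python scripts to look and compute and a shell command to move; the robot and the scene stay as the last step left them, time stands still between calls to the robot, and variables do not carry over. Pictures are saved under pics/ and viewed, and the job is handed in when it is done.

```bash
ls; mkdir -p pics
python3 - <<'E'
from rig import manip
import cv2
for n in("top","side"):
    im=manip.capture(n); cv2.imwrite(f"pics/{n}0.png",im[:,:,::-1]); print(n,manip.camera_info(n))
print(manip.observe()); print(manip.tcp_to_grasp)
E
```

```text
pics
top {'fx': 426.62207212081245, 'fy': 426.62207212081245, 'cx': 306.60852719543647, 'cy': 204.6900971600645, 'R': array([[ 2.18318027e-02, -9.99761306e-01,  8.38405202e-04],
       [-9.89989248e-01, -2.17353614e-02, -1.39459178e-01],
       [ 1.39444113e-01,  2.21463313e-03, -9.90227466e-01]]), 't': array([-106.54665355,  616.06413075, 1077.49963159])}
side {'fx': 417.5764797483034, 'fy': 417.5764797483034, 'cx': 323.32701009777946, 'cy': 202.78547949017786, 'R': array([[-0.99920583, -0.03915725,  0.00737673],
       [-0.03367542,  0.73090854, -0.68164409],
       [ 0.02129959, -0.68135117, -0.73164671]]), 't': array([ 598.58893617,  115.10672234, 1066.78859358])}
{'time_s': 0.1, 'q': array([-1.47776353e+00,  4.86834455e-02,  9.77359077e-02,  1.62202073e+00,
        3.95863178e-06,  1.44298513e+00]), 'joint_vel': array([-0.00066639, -0.00264506,  0.0048869 , -0.0001053 , -0.00051875,
       -0.00141333]), 'joint_torque': array([ 3.36299527e-03, -3.39850724e+01,  3.20936286e+01,  1.57686998e-02,
       -5.48619070e-06, -4.40229741e-06]), 'position': array([ 114.93307978, -511.68461945,  230.22139409]), 'tool_rot': array([[ 9.75712946e-01,  2.19052978e-01, -1.97828629e-04],
       [ 2.19052888e-01, -9.75710589e-01,  2.16291367e-03],
       [ 2.80769192e-04, -2.15371780e-03, -9.99997641e-01]]), 'force': array([-0.88509679,  0.60216513, -0.06734949]), 'ft_torque': array([-0.01461293,  0.06323282, -0.01401366]), 'opening': 1.0034524985338016}
18.700000000000003
```

View pics/top0.png

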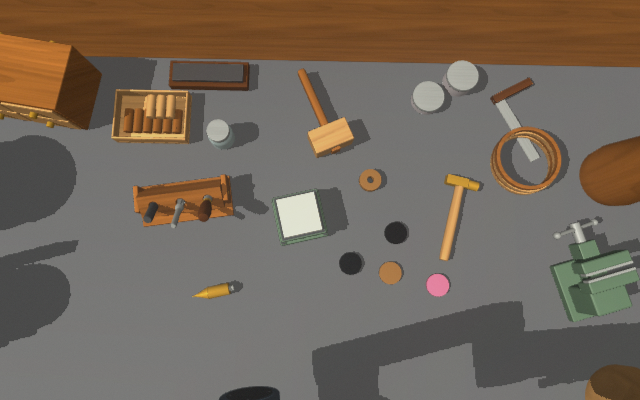

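View pics/side0.png

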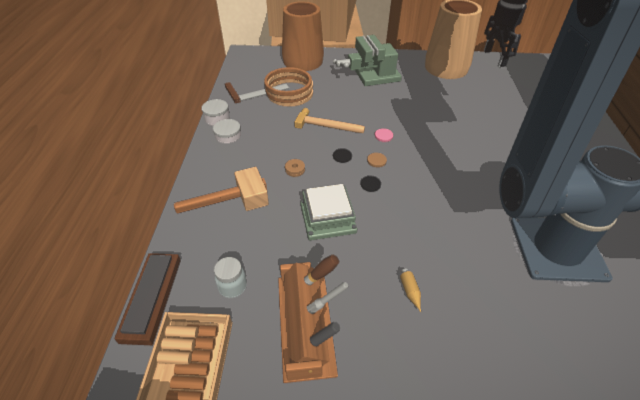

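The top view shows the disc at about (390,272), the pad at (300,215), and the rack around (185,200) with the punch as its middle tool, near (178,212). I'll zoom in to measure them.

```bash
cat > h.py <<'E'
import numpy as np, cv2
from rig import manip
def cam(n):
    c=manip.camera_info(n); return c
def ray(n,u,v):
    c=cam(n); R=np.array(c['R']);t=np.array(c['t'])
    d=R.T@np.array([(u-c['cx'])/c['fx'],(v-c['cy'])/c['fy'],1]); return -R.T@t, d/np.linalg.norm(d)
def onz(n,u,v,z):
    o,d=ray(n,u,v); return o+d*(z-o[2])/d[2]
def tri(p,q):
    o1,d1=ray('top',*p);o2,d2=ray('side',*q)
    A=np.stack([d1,-d2],1);s=np.linalg.lstsq(A,o2-o1,rcond=None)[0]
    a=o1+d1*s[0];b=o2+d2*s[1];return (a+b)/2,np.linalg.norm(a-b)
def proj(n,X):
    c=cam(n);p=np.array(c['R'])@np.array(X)+c['t'];return p[0]/p[2]*c['fx']+c['cx'],p[1]/p[2]*c['fy']+c['cy']
E
python3 - <<'E'
from h import *
t=cv2.imread('pics/top0.png');s=cv2.imread('pics/side0.png')
def crop(im,x0,y0,w,h,k,f):cv2.imwrite(f,cv2.resize(im[y0:y0+h,x0:x0+w],None,fx=k,fy=k,interpolation=cv2.INTER_CUBIC))
crop(t,125,165,120,75,6,'pics/t_rack.png');crop(s,265,240,95,145,4,'pics/s_rack.png')
for n,im in(('top',t),('side',s)):
    hsv=cv2.cvtColor(im,cv2.COLOR_BGR2HSV)
    # pad
    m=((hsv[...,1]<40)&(hsv[...,2]>190)).astype('uint8')
    for z,mm,nm in((77,m,'pad'),(10,((hsv[...,0]>6)&(hsv[...,0]<20)&(hsv[...,1]>110)&(hsv[...,2]>90)).astype('uint8'),'cork')):
        k,l,st,ce=cv2.connectedComponentsWithStats(mm)
        for i in range(1,k):
            if 150<st[i,4]<6000:
                c=ce[i]
                if nm=='pad':
                    r=cv2.minAreaRect(np.argwhere(l==i)[:,::-1].astype('float32'));print(n,nm,st[i],r,onz(n,*r[0],z).round(1)); b=cv2.boxPoints(r);print([onz(n,*p,z).round(0) for p in b])
                else: print(n,nm,st[i],c.round(1),onz(n,*c,z).round(1))
E
```

```text
top pad [ 276  192   46   45 1488] ((298.52349853515625, 214.10586547851562), (38.39668273925781, 38.72208023071289), 77.47119140625) [588.9 -73.1  77. ]
[array([625., -13.,  77.]), array([ 649., -109.,   77.]), array([ 553., -132.,   77.]), array([530., -37.,  77.])]
top cork [169  61  79  26 526] [205.2  76.4] [982.6 201.4  10. ]
top cork [ 298   69   56   89 1652] [324.7 125. ] [ 847.6 -138.4   10. ]
top cork [493  78  40  24 293] [512.   89.6] [ 962.5 -663.4   10. ]
top cork [ 112   89   80   55 3687] [151.9 115. ] [865.8 343.8  10. ]
top cork [ 490  127   71   68 1923] [527.  159.6] [ 761.3 -695.6   10. ]
top cork [ 579  140   61   66 3222] [612.6 173.5] [ 727.4 -927.8   10. ]
top cork [359 169  22  22 355] [369.7 179.7] [ 695.5 -263.5   10. ]
top cork [ 133  174  101   53 3114] [183.3 199.5] [629.8 241.4  10. ]
top cork [440 174  29  87 809] [451.2 218.3] [ 594.4 -483.3   10. ]
top cork [379 262  23  22 394] [389.8 272.5] [ 446.6 -317.    10. ]
top cork [585 379  27  21 195] [592.5 393.3] [ 153.5 -831.8   10. ]
side pad [ 307  184   45   35 1129] ((328.8211669921875, 200.141418
[... 214 characters left out ...]
k [ 397    0  102   78 4253] [446.8  27.8] [   84.2 -1235.1    10. ]
side cork [ 515    0   58   53 2156] [541.3  24.8] [ -359.4 -1291.5    10. ]
side cork [295 108  69  24 413] [319.6 121.7] [ 631.  -493.4   10. ]
side cork [368 153  18  14 193] [376.5 159.6] [ 448.2 -308.6   10. ]
side cork [285 160  19  16 252] [294.5 167.3] [ 696.  -261.7   10. ]
side cork [ 174  168   93   45 1249] [227.4 194.8] [ 874.2 -138.5   10. ]
side cork [115 254  63  87 802] [148.  306.5] [983.3 214.6  10. ]
side cork [ 279  256   59  127 5259] [304.4 323.2] [631.  239.7  10. ]
side cork [401 271  20  41 414] [411.1 288. ] [389.1 140.9  10. ]
side cork [ 137  312   92   88 5068] [184.7 358.5] [870.1 328.   10. ]
```

View pics/t_rack.png

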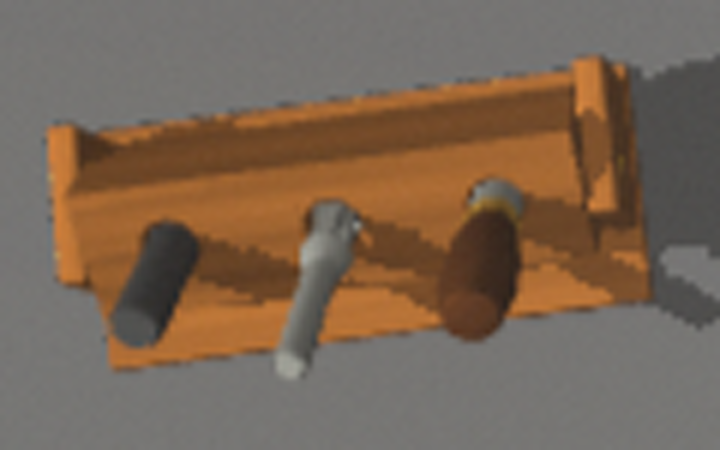

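View pics/s_rack.png

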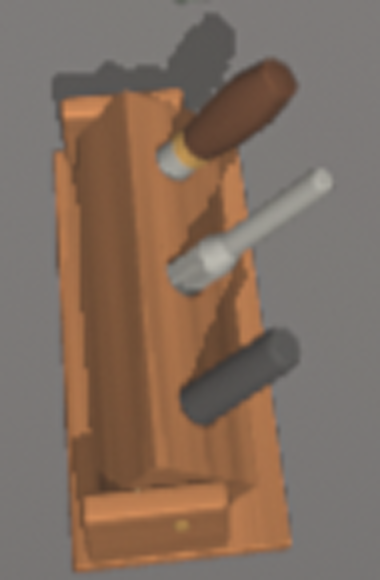

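Run:
```python
from h import *
T=lambda x,y:((x+.5)/6-.5+125,(y+.5)/6-.5+165)
S=lambda x,y:((x+.5)/4-.5+265,(y+.5)/4-.5+240)
h,e=tri(T(291,363),S(320,181));print('head',h,e)
b,e=tri(T(327,248),S(215,254));print('taperbase~52',b,e)
m,e=tri(T(317,268),S(236,241));print('shankstart~67',m,e)
a=h-b;print(np.linalg.norm(a),a/np.linalg.norm(a),np.degrees(np.arccos(a[2]/np.linalg.norm(a))))
a=h-m;print(np.linalg.norm(a),a/np.linalg.norm(a),np.degrees(np.arccos(a[2]/np.linalg.norm(a))))
for z in(10,15):
  l=onz('top',*T(112,369),z);r=onz('top',*T(650,298),z);d=l-r;print('base',l,r,np.linalg.norm(d),np.degrees(np.arctan2(d[1],d[0])))
  l=onz('side',*S(290,547),z);r=onz('side',*S(75,570),z);print('side far edge',l,r, l-r)
# other tools
h1,e=tri(T(136,328),S(286,350));print('drift head',h1,e)
h2,e=tri(T(471,315),S(280,82));print('burn head',h2,e)
```

```text
head [548.89265797 222.51140989 143.08309672] 1.093663081423811
taperbase~52 [601.7399931  229.9769129   81.71050919] 1.7104099250914258
shankstart~67 [591.24715251 229.58612176  95.0470238 ] 2.2111202357349087
81.333689607731 [-0.64975947 -0.09178857  0.75457769] 41.011517173981005
64.43150671482356 [-0.65735688 -0.10980206  0.74553701] 41.79475515058674
base [555.28618839 344.40364787  10.        ] [592.53607001 105.14505922  10.        ] 242.14092161930716 98.8492681675535
side far edge [557.86479849 350.90010771  10.        ] [663.66287874 366.52332289  10.        ] [-105.79808025  -15.62321518    0.        ]
base [554.87798082 342.47919277  15.        ] [591.96491099 104.26725264  15.        ] 241.0816641902109 98.8492681675535
side far edge [557.99150884 352.76655116  15.        ] [663.16323773 368.29727296  15.        ] [-105.17172888  -15.5307218     0.        ]
drift head [563.92241269 296.6467591  111.90649618] 0.07166712972168218
burn head [570.24115572 155.49933881 130.70926304] 0.12548860898595016
```

```bash
python3 -m creep '[{"offset":[0,0,0],"rot":[0,0,-10.5],"grip":1},{"offset":[0,0,0],"rot":[0,0,-10.5],"grip":1},{"offset":[0,0,0],"rot":[0,0,-10.5],"grip":1},{"offset":[0,0,0],"rot":[0,0,-10.5],"grip":1},{"offset":[0,0,0],"rot":[0,0,-10.5],"grip":1},{"offset":[0,0,0],"rot":[0,0,-10.5],"grip":1},{"offset":[0,0,0],"rot":[0,0,-10.5],"grip":1},{"offset":[0,0,0],"rot":[0,0,-10.5],"grip":1}]'
python3 -m creep '[{"offset":[0,0,0],"rot":[0,0,-10.5],"grip":1},{"offset":[0,0,0],"rot":[0,0,-10.5],"grip":1},{"offset":[0,0,0],"rot":[0,0,-10.5],"grip":1},{"offset":[0,0,0],"rot":[0,0,-10.5],"grip":1},{"offset":[0,0,0],"rot":[0,0,-10.5],"grip":1},{"offset":[0,0,0],"rot":[0,0,-10.5],"grip":1},{"offset":[0,0,0],"rot":[0,0,-10.5],"grip":1},{"offset":[0,0,0],"rot":[0,0,-10.5],"grip":1}]'
cat >> h.py <<'E'
def to(target,x=None):
    s=manip.observe();R=s['tool_rot'];print('pos',s['position'].round(1),'t',round(s['time_s'],2),'yaz',np.degrees(np.arctan2(R[1,1],R[0,1])).round(2),'z',R[:,2].round(4),'q',s['q'].round(2),'open',round(s['opening'],3),'F',s['force'].round(1))
    print('offset cm',(R.T@(np.array(target)-s['position'])/10).round(2))
def turn(Rt):
    from scipy.spatial.transform import Rotation as Ro
    R=manip.observe()['tool_rot'];print('rotvec deg',np.degrees(Ro.from_matrix(R.T@Rt).as_rotvec()).round(2))
E
python3 -c "
from h import *
to([447,-316,100])"
```

```text
time_s: 1.1
position: [114.9, -511.9, 230.6]
tool_rot: [[-0.122, 0.993, -0.0], [0.993, 0.122, 0.001], [0.001, 0.0, -1.0]]
force: [0.2, -0.3, -0.3]
opening: 1.002
time_s: 2.1
position: [114.9, -511.9, 230.6]
tool_rot: [[-1.0, -0.017, -0.0], [-0.017, 1.0, 0.001], [0.0, 0.001, -1.0]]
force: [0.4, -0.0, -0.4]
opening: 0.999
pos [ 114.9 -511.9  230.6] t 2.1 yaz 91.0 z [-1.0e-04  1.4e-03 -1.0e+00] q [-1.48  0.05  0.1   1.62  0.   -1.5 ] open 0.999 F [ 0.4 -0.  -0.4]
offset cm [-33.54  18.99  13.08]
```

```bash
python3 -m creep '[{"offset":[-4.2,2.4,0],"rot":[0,0,0],"grip":1},{"offset":[-4.2,2.4,0],"rot":[0,0,0],"grip":1},{"offset":[-4.2,2.4,0],"rot":[0,0,0],"grip":1},{"offset":[-4.2,2.4,0],"rot":[0,0,0],"grip":1},{"offset":[-4.2,2.4,2],"rot":[0,0,0],"grip":1},{"offset":[-4.2,2.4,3],"rot":[0,0,0],"grip":1},{"offset":[-4.2,2.4,4],"rot":[0,0,0],"grip":1},{"offset":[-4.2,2.4,4],"rot":[0,0,-7.5],"grip":1}]'
python3 - <<'E'
from h import *
to([447,-316,-3])
im=manip.capture('side');cv2.imwrite('pics/s1.png',cv2.resize(im[80:260,240:480,::-1],None,fx=3,fy=3,interpolation=cv2.INTER_CUBIC))
E
```

```text
time_s: 3.1
position: [449.6, -315.6, 100.2]
tool_rot: [[-0.989, -0.145, 0.0], [-0.145, 0.989, -0.0], [-0.0, -0.0, -1.0]]
force: [0.5, -0.5, -0.1]
opening: 1.003
pos [ 449.6 -315.6  100.2] t 3.1 yaz 98.36 z [ 1.e-04 -3.e-04 -1.e+00] q [-0.73  0.12 -0.08  1.37 -0.   -0.88] open 1.003 F [ 0.5 -0.5 -0.1]
offset cm [ 0.26  0.   10.32]
```

View pics/s1.png

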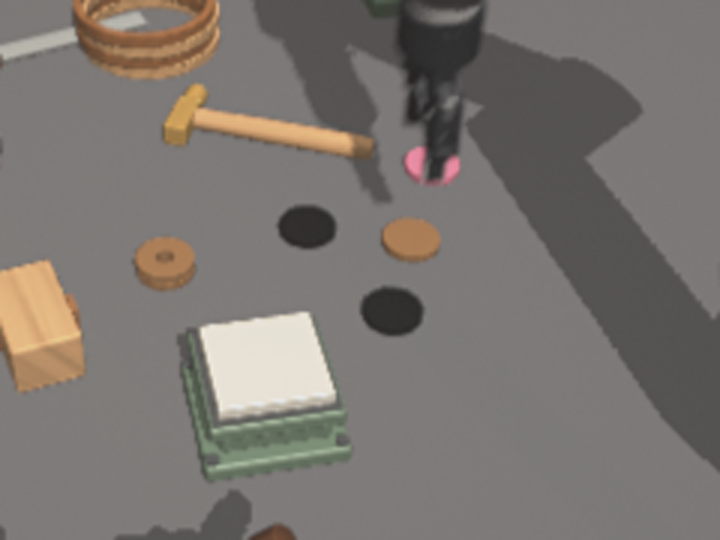

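The side view shows the open gripper above the disc, which is at full-image (377,160). The slab around it is clear, so I'll descend and close.

```bash
python3 -m creep '[{"offset":[0.2,0.1,3],"rot":[0,0,0],"grip":1},{"offset":[0,0,3],"rot":[0,0,0],"grip":1},{"offset":[0,0,2.5],"rot":[0,0,0],"grip":1},{"offset":[0,0,1.2],"rot":[0,0,0],"grip":1},{"offset":[0,0,0.6],"rot":[0,0,0],"grip":1},{"offset":[0,0,0],"rot":[0,0,0],"grip":1},{"offset":[0,0,0],"rot":[0,0,0],"grip":0.6},{"offset":[0,0,0],"rot":[0,0,0],"grip":0.6}]'
python3 - <<'E'
from h import *
to([447,-316,-3])
im=manip.capture('side');cv2.imwrite('pics/s2.png',cv2.resize(im[100:220,300:460,::-1],None,fx=5,fy=5,interpolation=cv2.INTER_CUBIC))
E
```

```text
time_s: 4.15
position: [446.9, -316.5, -0.3]
tool_rot: [[-0.99, -0.142, 0.001], [-0.142, 0.99, -0.001], [-0.001, -0.001, -1.0]]
force: [0.0, 0.5, 0.8]
opening: 0.799
pos [ 4.469e+02 -3.165e+02 -3.000e-01] t 4.15 yaz 98.15 z [ 0.0014 -0.0013 -1.    ] q [-0.74  0.18 -0.22  1.17  0.   -0.88] open 0.799 F [0.  0.5 0.8]
offset cm [-0.02  0.05  0.27]
```

View pics/s2.png

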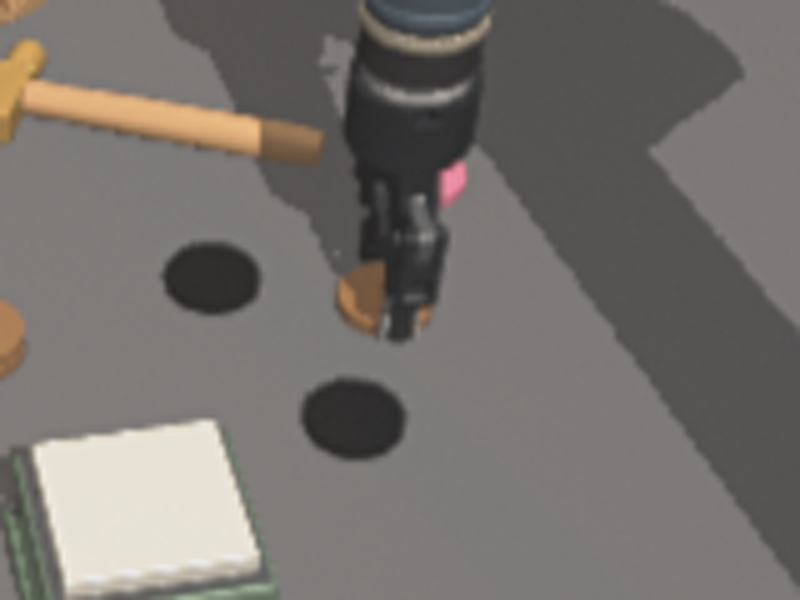

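```bash
python3 -m creep '[{"offset":[-0.25,0,0.2],"rot":[0,0,0],"grip":0.6},{"offset":[0,0,0],"rot":[0,0,0],"grip":0.4},{"offset":[0,0,0],"rot":[0,0,0],"grip":0.2},{"offset":[0,0,0],"rot":[0,0,0],"grip":0.2},{"offset":[0,0,0],"rot":[0,0,0],"grip":0.2},{"offset":[0,0,0],"rot":[0,0,0],"grip":0.2},{"offset":[0,0,-1],"rot":[0,0,0],"grip":0.2},{"offset":[0,0,-3],"rot":[0,0,0],"grip":0.2}]'
python3 - <<'E'
from h import *
to([589,-73,130])
for n in('side','top'):
  im=manip.capture(n);cv2.imwrite(f'pics/{n}3.png',im[:,:,::-1])
im=cv2.imread('pics/side3.png');cv2.imwrite('pics/s3.png',cv2.resize(im[100:220,300:460],None,fx=5,fy=5,interpolation=cv2.INTER_CUBIC))
E
```

```text
time_s: 5.2
position: [446.5, -313.8, 34.3]
tool_rot: [[-0.99, -0.142, -0.005], [-0.142, 0.99, 0.004], [0.004, 0.005, -1.0]]
force: [-0.1, -0.9, -0.5]
opening: 0.669
pos [ 446.5 -313.8   34.3] t 5.2 yaz 98.14 z [-0.0051  0.0043 -1.    ] q [-0.74  0.16 -0.18  1.24 -0.   -0.88] open 0.669 F [-0.1 -0.9 -0.5]
offset cm [-17.47  21.86  -9.54]
```

View pics/s3.png

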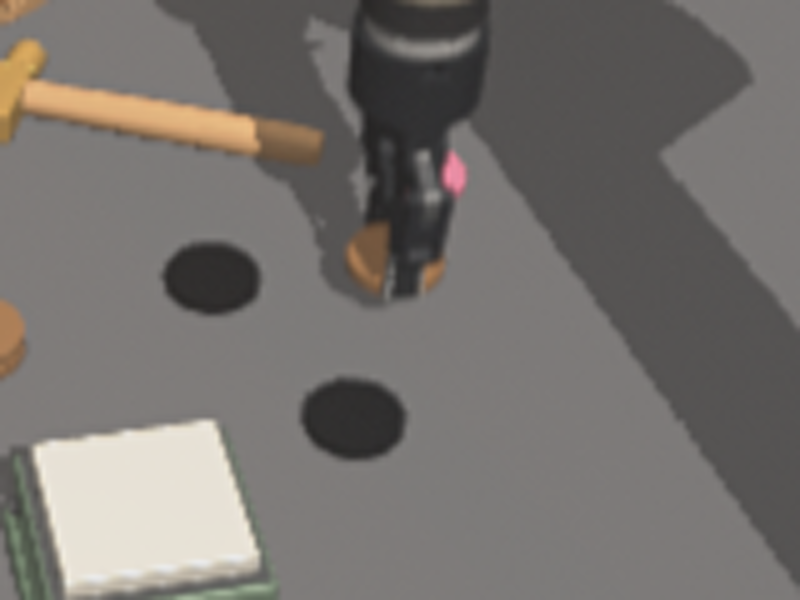

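The disc is lifted between the fingers, with its shadow separated from it. Next I'll carry it over the pad.

```bash
python3 -m creep '[{"offset":[0,0,-4],"rot":[0,0,0],"grip":0.2},{"offset":[0,0,-4],"rot":[0,0,0],"grip":0.2},{"offset":[-2.5,3.2,-1.5],"rot":[0,0,0],"grip":0.2},{"offset":[-3.5,4.4,0],"rot":[0,0,0],"grip":0.2},{"offset":[-3.5,4.4,0],"rot":[0,0,0],"grip":0.2},{"offset":[-3.5,4.4,0],"rot":[0,0,0],"grip":0.2},{"offset":[-3,3.7,0],"rot":[0,0,0],"grip":0.2},{"offset":[-1.5,1.8,0],"rot":[0,0,0],"grip":0.2}]'
python3 - <<'E'
from h import *
to([589,-73,76])
for n in('side','top'):
  im=manip.capture(n);cv2.imwrite(f'pics/{n}4.png',im[:,:,::-1])
a=cv2.imread('pics/side4.png')[120:240,270:390];b=cv2.imread('pics/top4.png')[150:270,240:360]
cv2.imwrite('pics/b4.png',cv2.resize(np.hstack([a,b]),None,fx=3.3,fy=3.3,interpolation=cv2.INTER_CUBIC))
E
```

```text
time_s: 6.3
position: [591.3, -71.4, 130.3]
tool_rot: [[-0.99, -0.145, -0.002], [-0.145, 0.99, 0.001], [0.002, 0.001, -1.0]]
force: [-0.1, -1.1, -0.1]
opening: 0.668
pos [591.3 -71.4 130.3] t 6.3 yaz 98.31 z [-1.7e-03  7.0e-04 -1.0e+00] q [-0.23  0.23  0.1   1.44  0.   -0.38] open 0.668 F [-0.1 -1.1 -0.1]
offset cm [ 0.24 -0.13  5.43]
```

View pics/b4.png

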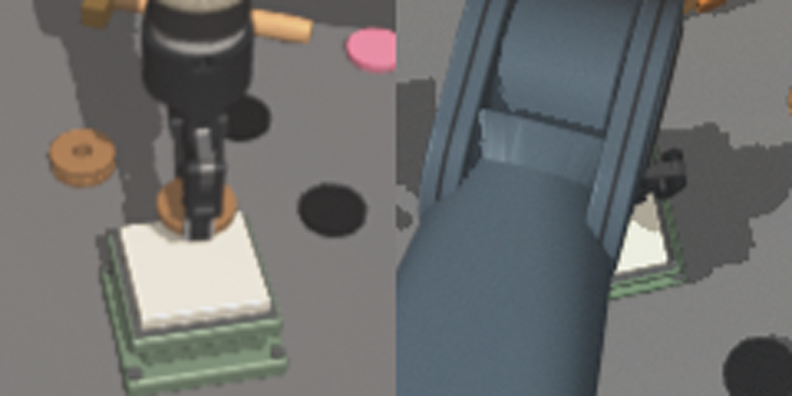

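The side view shows the disc above the pad at crop (197,205). The arm hides the top view. I'll lower it slowly.

```bash
python3 -m creep '[{"offset":[0.2,-0.1,2],"rot":[0,0,0],"grip":0.2},{"offset":[0,0,2],"rot":[0,0,0],"grip":0.2},{"offset":[0,0,0.8],"rot":[0,0,0],"grip":0.2},{"offset":[0,0,0.3],"rot":[0,0,0],"grip":0.2},{"offset":[0,0,0],"rot":[0,0,0],"grip":0.2},{"offset":[0,0,0.1],"rot":[0,0,0],"grip":0.2},{"offset":[0,0,0],"rot":[0,0,0],"grip":0.2},{"offset":[0,0,0],"rot":[0,0,0],"grip":0.2}]'
python3 - <<'E'
from h import *
to([589,-73,76])
im=manip.capture('side');cv2.imwrite('pics/s5.png',cv2.resize(im[140:240,280:380,::-1],None,fx=6,fy=6,interpolation=cv2.INTER_CUBIC))
E
```

```text
time_s: 7.4
position: [589.3, -75.3, 80.0]
tool_rot: [[-0.99, -0.142, 0.001], [-0.142, 0.99, -0.0], [-0.001, -0.0, -1.0]]
force: [-0.4, -0.3, 0.1]
opening: 0.673
pos [589.3 -75.3  80. ] t 7.4 yaz 98.16 z [ 6.e-04 -1.e-04 -1.e+00] q [-0.24  0.24  0.02  1.34  0.   -0.38] open 0.673 F [-0.4 -0.3  0.1]
offset cm [0.   0.23 0.4 ]
```

View pics/s5.png

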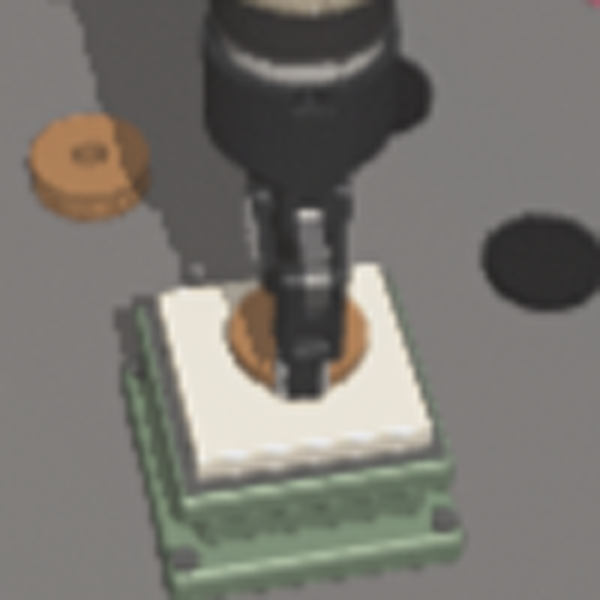

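```bash
python3 -m creep '[{"offset":[-0.3,0.2,0],"rot":[0,0,0],"grip":0.2},{"offset":[0,0,0.1],"rot":[0,0,0],"grip":0.2},{"offset":[0,0,0.1],"rot":[0,0,0],"grip":0.2},{"offset":[0,0,0.1],"rot":[0,0,0],"grip":0.2},{"offset":[0,0,0],"rot":[0,0,0],"grip":0.2},{"offset":[0,0,0],"rot":[0,0,0],"grip":0.2},{"offset":[0,0,0],"rot":[0,0,0],"grip":0.2},{"offset":[0,0,0],"rot":[0,0,0],"grip":0.2}]'
```

```text
time_s: 8.45
position: [591.8, -72.9, 76.7]
tool_rot: [[-0.99, -0.142, 0.0], [-0.142, 0.99, -0.0], [-0.0, -0.0, -1.0]]
force: [-0.0, -0.5, -0.6]
opening: 0.673
```

```bash
python3 -m creep '[{"offset":[0,0,0.1],"rot":[0,0,0],"grip":0.2},{"offset":[0,0,0],"rot":[0,0,0],"grip":0.2},{"offset":[0,0,0],"rot":[0,0,0],"grip":0.5},{"offset":[0,0,0],"rot":[0,0,0],"grip":0.8},{"offset":[0,0,0],"rot":[0,0,0],"grip":0.8},{"offset":[0,0,-1],"rot":[0,0,0],"grip":0.8},{"offset":[0,0,-4],"rot":[0,0,0],"grip":0.8},{"offset":[0,0,-6],"rot":[0,0,0],"grip":0.8}]'
python3 -m creep '[{"offset":[0,4,-4],"rot":[0,0,0],"grip":0.6},{"offset":[0,5,0],"rot":[0,0,0],"grip":0.4},{"offset":[0,5,0],"rot":[0,0,0],"grip":0},{"offset":[2,5,0],"rot":[0,0,0],"grip":0},{"offset":[4,2,0],"rot":[0,0,0],"grip":0},{"offset":[4,0,0],"rot":[0,0,0],"grip":0},{"offset":[0,0,0],"rot":[0,0,0],"grip":0},{"offset":[0,0,0],"rot":[0,0,0],"grip":0}]'
python3 - <<'E'
from h import *
to([589,-73,76])
for n in('side','top'):
  im=manip.capture(n);cv2.imwrite(f'pics/{n}6.png',im[:,:,::-1])
a=cv2.imread('pics/side6.png')[140:240,280:380];b=cv2.imread('pics/top6.png')[165:265,250:350]
cv2.imwrite('pics/b6.png',cv2.resize(np.hstack([a,b]),None,fx=4,fy=4,interpolation=cv2.INTER_CUBIC))
for n in('top','side'):
    im=cv2.imread(f'pics/{n}6.png');hsv=cv2.cvtColor(im,cv2.COLOR_BGR2HSV)
    m=((hsv[...,0]>6)&(hsv[...,0]<20)&(hsv[...,1]>110)&(hsv[...,2]>90)).astype('uint8')
    k,l,st,ce=cv2.connectedComponentsWithStats(m)
    for i in range(1,k):
        if 150<st[i,4]<900: print(n,st[i],ce[i].round(1),onz(n,*ce[i],86).round(1))
E
```

```text
time_s: 9.45
position: [590.2, -72.5, 184.9]
tool_rot: [[-0.99, -0.142, -0.005], [-0.142, 0.99, 0.001], [0.004, 0.002, -1.0]]
force: [0.5, -0.5, 0.5]
opening: 0.901
time_s: 10.45
position: [463.8, 120.9, 226.6]
tool_rot: [[-0.99, -0.142, 0.002], [-0.142, 0.99, 0.0], [-0.002, -0.0, -1.0]]
force: [0.2, -0.2, -1.0]
opening: 0.497
pos [463.8 120.9 226.6] t 10.45 yaz 98.14 z [ 2.5e-03  3.0e-04 -1.0e+00] q [ 0.11 -0.07 -0.03  1.61 -0.   -0.03] open 0.497 F [ 0.2 -0.2 -1. ]
offset cm [ -9.61 -20.96  15.08]
top [169  61  79  26 542] [205.4  76.4] [948.  181.2  86. ]
top [493  78  40  24 299] [512.1  89.6] [ 929.2 -626.2   86. ]
top [359 169  22  22 355] [369.7 179.7] [ 680.  -252.4   86. ]
top [440 174  39  87 800] [452.5 218. ] [ 586.5 -460.6   86. ]
top [288 203  23  23 417] [299.  213.9] [588.4 -74.5  86. ]
side [457  34  40  44 501] [471.5  52.6] [  69. -856.   86.]
side [503  37  82  27 852] [541.6  48. ] [-210.8 -907.    86. ]
side [295 108  14  20 162] [301.  118.2] [ 684.6 -404.5   86. ]
side [285 160  19  16 253] [294.5 167.3] [ 685.6 -178.3   86. ]
side [318 190  21  17 291] [328.1 197.7] [590.2 -67.9  86. ]
side [115 254  63  87 832] [148.1 306.6] [946.6 255.5  86. ]
side [401 271  20  41 416] [411.1 287.9] [406.2 188.1  86. ]
```

View pics/b6.png

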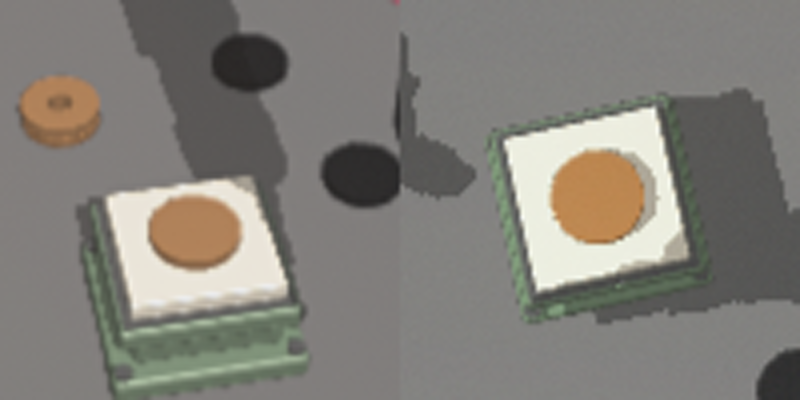

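The disc lies flat and centred on the pad, at about (589,-73). Next is the pre-approach to the punch.

```bash
cat >> h.py <<'E'
AZ=np.radians(8.5);TI=np.radians(40.5)
a=np.array([-np.sin(TI)*np.cos(AZ),-np.sin(TI)*np.sin(AZ),np.cos(TI)]);head=np.array([549,222.5,143.])
yv=np.array([-np.sin(AZ),np.cos(AZ),0]);RT=np.stack([np.cross(yv,-a),yv,-a],1)
E
python3 -c "
from h import *
to(head+a*50);print(head+a*50,head-a*50);turn(RT)"
```

```text
pos [464.2 120.7 226.2] t 10.55 yaz 98.12 z [ 1.5e-03  2.0e-04 -1.0e+00] q [ 0.11 -0.07 -0.03  1.61 -0.   -0.03] open 0.501 F [ 0.2 -0.4  0.5]
offset cm [-6.58  8.86  4.53]
[516.88427889 217.70027332 181.02029828] [581.11572111 227.29972668 104.97970172]
rotvec deg [ -0.14 -40.41  -0.36]
```

```bash
python3 -m creep '[{"offset":[0,2.2,0],"rot":[0,-10.1,0],"grip":0},{"offset":[0,2.2,0],"rot":[0,-10.1,0],"grip":0},{"offset":[0,2.2,0],"rot":[0,-10.1,0],"grip":0},{"offset":[0,2.2,0],"rot":[0,-10.1,0],"grip":0},{"offset":[0,0,0],"rot":[0,0,0],"grip":0},{"offset":[0,0,0],"rot":[0,0,0],"grip":0},{"offset":[0,0,0],"rot":[0,0,0],"grip":0},{"offset":[0,0,0],"rot":[0,0,0],"grip":0}]'
python3 -c "
from h import *
to(head+a*30);turn(RT)"
```

```text
time_s: 11.55
position: [452.7, 207.7, 229.1]
tool_rot: [[-0.753, -0.14, 0.643], [-0.106, 0.99, 0.091], [-0.65, 0.001, -0.76]]
force: [0.9, -0.1, -1.3]
opening: 0.504
pos [452.7 207.7 229.1] t 11.55 yaz 98.04 z [ 0.6435  0.0913 -0.76  ] q [ 0.4  -0.78 -0.72  0.95 -0.17  0.2 ] open 0.504 F [ 0.9 -0.1 -1.3]
offset cm [-1.81  0.1   9.87]
rotvec deg [-0.28  0.04 -0.38]
```

```bash
python3 -m creep '[{"offset":[-0.9,0.1,3],"rot":[0,0,0],"grip":0},{"offset":[-0.9,0,3],"rot":[0,0,0],"grip":0},{"offset":[0,0,2],"rot":[0,0,0],"grip":0},{"offset":[0,0,1],"rot":[0,0,0],"grip":0},{"offset":[0,0,0],"rot":[0,0,0],"grip":0},{"offset":[0,0,0],"rot":[0,0,0],"grip":0},{"offset":[0,0,0],"rot":[0,0,0],"grip":0},{"offset":[0,0,0],"rot":[0,0,0],"grip":0}]'
python3 - <<'E'
from h import *
to(head-a*50);turn(RT)
s=manip.observe();print('proj tcp',proj('side',s['position']),proj('top',s['position']))
for n in('side','top'):
  im=manip.capture(n);cv2.imwrite(f'pics/{n}7.png',im[:,:,::-1])
a_=cv2.imread('pics/side7.png')[220:340,270:390];b=cv2.imread('pics/top7.png')[150:270,120:240]
cv2.imwrite('pics/b7.png',cv2.resize(np.hstack([a_,b]),None,fx=3.3,fy=3.3,interpolation=cv2.INTER_CUBIC))
E
```

```text
time_s: 12.55
position: [521.8, 219.4, 169.7]
tool_rot: [[-0.753, -0.142, 0.643], [-0.108, 0.99, 0.092], [-0.649, 0.0, -0.761]]
force: [-0.1, 0.4, 0.2]
opening: 0.5
pos [521.8 219.4 169.7] t 12.55 yaz 98.17 z [ 0.6426  0.0924 -0.7606] q [ 0.36 -0.57 -0.72  0.72 -0.14  0.16] open 0.5 F [-0.1  0.4  0.2]
offset cm [-0.35 -0.06  8.81]
rotvec deg [-0.2  -0.02 -0.26]
proj tcp (np.float64(359.59938133389846), np.float64(276.5948360565541)) (np.float64(170.15171210751748), np.float64(235.53333902301247))
```

View pics/b7.png

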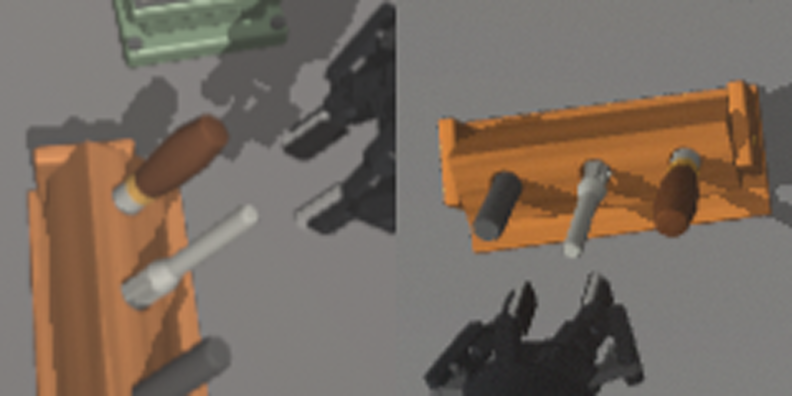

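Top view: the fingertip midpoint at crop (561,285) lies on the punch axis extended. Side view: the midpoint is slightly below the axis, so I'll correct by −x and advance.

```bash
python3 -m creep '[{"offset":[-0.5,0,0],"rot":[0,0,0],"grip":0},{"offset":[0,0,1.5],"rot":[0,0,0],"grip":0},{"offset":[0,0,1.5],"rot":[0,0,0],"grip":0},{"offset":[0,0,1.5],"rot":[0,0,0],"grip":0},{"offset":[0,0,1.5],"rot":[0,0,0],"grip":0},{"offset":[0,0,1],"rot":[0,0,0],"grip":0},{"offset":[0,0,0],"rot":[0,0,0],"grip":0},{"offset":[0,0,0],"rot":[0,0,0],"grip":0}]'
python3 - <<'E'
from h import *
to(head-a*50);turn(RT)
for n in('side','top'):
  im=manip.capture(n);cv2.imwrite(f'pics/{n}8.png',im[:,:,::-1])
a_=cv2.imread('pics/side8.png')[240:340,280:380];b=cv2.imread('pics/top8.png')[160:260,130:230]
cv2.imwrite('pics/b8.png',cv2.resize(np.hstack([a_,b]),None,fx=4,fy=4,interpolation=cv2.INTER_CUBIC))
E
```

```text
time_s: 13.65
position: [570.5, 226.1, 118.9]
tool_rot: [[-0.754, -0.142, 0.642], [-0.108, 0.99, 0.092], [-0.648, 0.0, -0.761]]
force: [-0.7, -0.1, 0.2]
opening: 0.5
pos [570.5 226.1 118.9] t 13.65 yaz 98.15 z [ 0.6417  0.0919 -0.7614] q [ 0.33 -0.39 -0.71  0.55 -0.12  0.14] open 0.5 F [-0.7 -0.1  0.2]
offset cm [ 0.09 -0.04  1.75]
rotvec deg [-0.23 -0.09 -0.27]
```

View pics/b8.png

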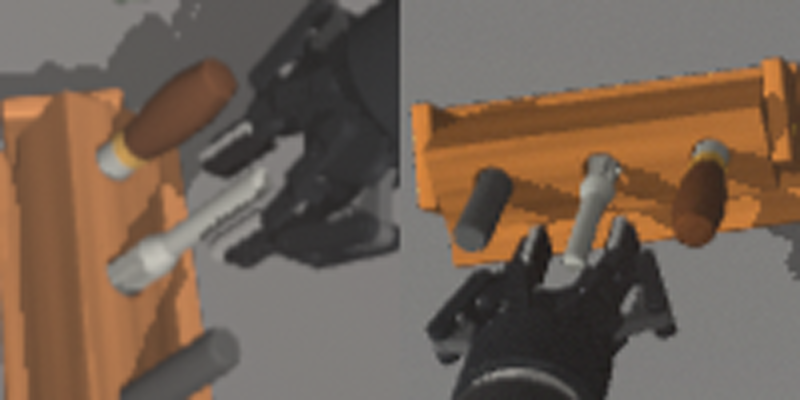

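Both views show the shank between the two fingers, clear of the drift and the burnisher. I'll advance 12 mm more, then close.

```bash
python3 -m creep '[{"offset":[0,0,0.6],"rot":[0,0,0],"grip":0},{"offset":[0,0,0.6],"rot":[0,0,0],"grip":0},{"offset":[0,0,0],"rot":[0,0,0],"grip":-0.4},{"offset":[0,0,0],"rot":[0,0,0],"grip":-0.7},{"offset":[0,0,0],"rot":[0,0,0],"grip":-1},{"offset":[0,0,0],"rot":[0,0,0],"grip":-1},{"offset":[0,0,0],"rot":[0,0,0],"grip":-1},{"offset":[0,0,0],"rot":[0,0,0],"grip":-1}]'
python3 - <<'E'
from h import *
to(head-a*50);turn(RT)
for n in('side','top'):
  im=manip.capture(n);cv2.imwrite(f'pics/{n}9.png',im[:,:,::-1])
a_=cv2.imread('pics/side9.png')[240:340,280:380];b=cv2.imread('pics/top9.png')[160:260,130:230]
cv2.imwrite('pics/b9.png',cv2.resize(np.hstack([a_,b]),None,fx=4,fy=4,interpolation=cv2.INTER_CUBIC))
E
```

```text
time_s: 14.75
position: [577.8, 227.5, 109.3]
tool_rot: [[-0.754, -0.142, 0.641], [-0.108, 0.99, 0.093], [-0.648, 0.0, -0.762]]
force: [0.7, 2.2, -2.0]
opening: 0.143
pos [577.8 227.5 109.3] t 14.75 yaz 98.19 z [ 0.641   0.0926 -0.7619] q [ 0.33 -0.35 -0.7   0.52 -0.12  0.14] open 0.143 F [ 0.7  2.2 -2. ]
offset cm [ 0.03 -0.07  0.53]
rotvec deg [-0.18 -0.13 -0.26]
```

View pics/b9.png

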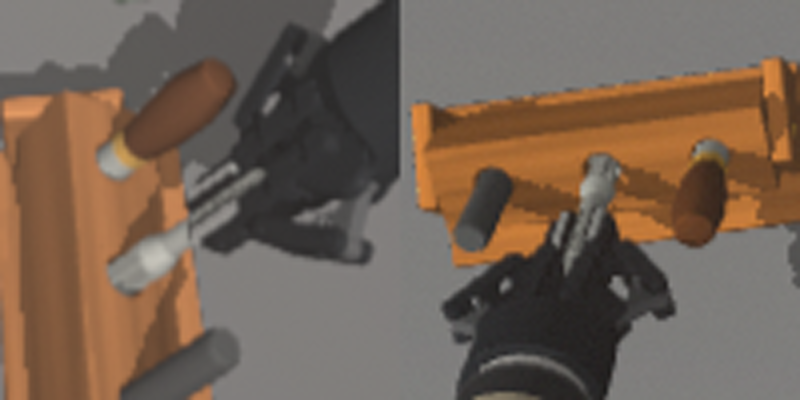

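The opening of 0.143 (about 12 mm) fits the shank held between the pads. I'll draw it out along its own axis.

```bash
python3 -m creep '[{"offset":[0,0,-0.6],"rot":[0,0,0],"grip":-1},{"offset":[0,0,-1],"rot":[0,0,0],"grip":-1},{"offset":[0,0,-1],"rot":[0,0,0],"grip":-1},{"offset":[0,0,-1.2],"rot":[0,0,0],"grip":-1},{"offset":[0,0,-1.2],"rot":[0,0,0],"grip":-1},{"offset":[0,0,-1.5],"rot":[0,0,0],"grip":-1},{"offset":[0,0,-1.5],"rot":[0,0,0],"grip":-1},{"offset":[0,0,-1.5],"rot":[0,0,0],"grip":-1}]'
python3 - <<'E'
from h import *
to(head-a*50);turn(RT)
for n in('side','top'):
  im=manip.capture(n);cv2.imwrite(f'pics/{n}10.png',im[:,:,::-1])
a_=cv2.imread('pics/side10.png')[220:340,280:400];b=cv2.imread('pics/top10.png')[160:280,130:250]
cv2.imwrite('pics/b10.png',cv2.resize(np.hstack([a_,b]),None,fx=3.3,fy=3.3,interpolation=cv2.INTER_CUBIC))
E
```

```text
time_s: 15.85
position: [516.5, 218.4, 182.9]
tool_rot: [[-0.754, -0.142, 0.642], [-0.108, 0.99, 0.092], [-0.648, -0.0, -0.761]]
force: [0.0, 0.4, -2.2]
opening: 0.146
pos [516.5 218.4 182.9] t 15.85 yaz 98.15 z [ 0.6418  0.0919 -0.7613] q [ 0.36 -0.59 -0.71  0.76 -0.14  0.17] open 0.146 F [ 0.   0.4 -2.2]
offset cm [ 0.09 -0.03 10.16]
rotvec deg [-0.23 -0.08 -0.27]
```

View pics/b10.png

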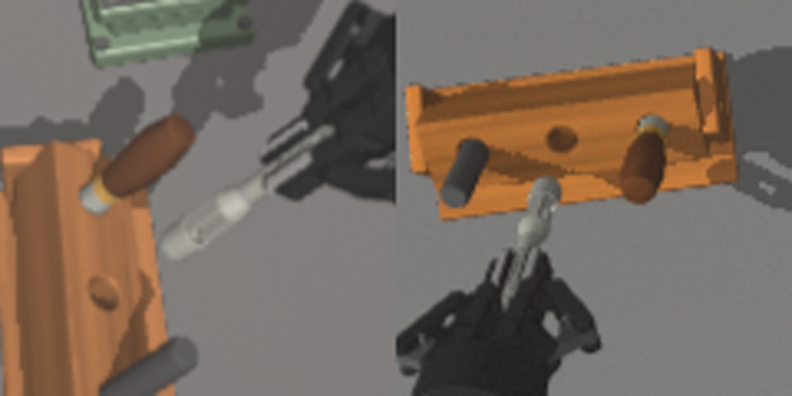

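The punch is clear of the rack and its middle hole is visible and empty. The other tools are undisturbed. I'll raise it and turn it upright.

```bash
python3 -m creep '[{"offset":[-1.8,0,-2.1],"rot":[0,0,0],"grip":-1},{"offset":[-1.8,0,-2.1],"rot":[0,0,0],"grip":-1},{"offset":[-1.8,0,-2.1],"rot":[0,0,0],"grip":-1},{"offset":[0,0,0],"rot":[0,8.1,0],"grip":-1},{"offset":[0,0,0],"rot":[0,8.1,0],"grip":-1},{"offset":[0,0,0],"rot":[0,8.1,0],"grip":-1},{"offset":[0,0,0],"rot":[0,8,0],"grip":-1},{"offset":[0,0,0],"rot":[0,8,0],"grip":-1}]'
python3 - <<'E'
from h import *
to([589.3,-72.5,270])
E
```

```text
time_s: 16.95
position: [518.6, 218.7, 265.6]
tool_rot: [[-0.99, -0.142, 0.0], [-0.142, 0.99, 0.0], [-0.0, 0.0, -1.0]]
force: [0.6, -0.1, -2.0]
opening: 0.145
pos [518.6 218.7 265.6] t 16.95 yaz 98.14 z [ 1.e-04  3.e-04 -1.e+00] q [0.28 0.16 0.29 1.7  0.   0.14] open 0.145 F [ 0.6 -0.1 -2. ]
offset cm [ -2.88 -29.83  -0.45]
```

```bash
python3 -m creep '[{"offset":[0,-2,0],"rot":[0,0,0],"grip":-1},{"offset":[0,-4,0],"rot":[0,0,0],"grip":-1},{"offset":[-0.4,-5,0],"rot":[0,0,0],"grip":-1},{"offset":[-0.6,-5,0],"rot":[0,0,0],"grip":-1},{"offset":[-0.6,-5,0],"rot":[0,0,0],"grip":-1},{"offset":[-0.6,-4.5,0],"rot":[0,0,0],"grip":-1},{"offset":[-0.5,-3,0],"rot":[0,0,0],"grip":-1},{"offset":[-0.2,-1.3,0],"rot":[0,0,0],"grip":-1}]'
python3 -m creep '[{"offset":[0,0,0],"rot":[0,0,0],"grip":-1},{"offset":[0,0,0],"rot":[0,0,0],"grip":-1},{"offset":[0,0,1],"rot":[0,0,0],"grip":-1},{"offset":[0,0,1],"rot":[0,0,0],"grip":-1},{"offset":[0,0,0],"rot":[0,0,0],"grip":-1},{"offset":[0,0,0],"rot":[0,0,0],"grip":-1},{"offset":[0,0,0],"rot":[0,0,0],"grip":-1},{"offset":[0,0,0],"rot":[0,0,0],"grip":-1}]'
python3 - <<'E'
from h import *
to([589.3,-72.5,200])
for n in('side','top'):
  im=manip.capture(n);cv2.imwrite(f'pics/{n}11.png',im[:,:,::-1])
a_=cv2.imread('pics/side11.png')[120:240,270:390];b=cv2.imread('pics/top11.png')[150:270,240:360]
cv2.imwrite('pics/b11.png',cv2.resize(np.hstack([a_,b]),None,fx=3.3,fy=3.3,interpolation=cv2.INTER_CUBIC))
E
```

```text
time_s: 17.95
position: [588.2, -74.5, 265.7]
tool_rot: [[-0.99, -0.139, 0.004], [-0.139, 0.99, -0.001], [-0.004, -0.001, -1.0]]
force: [0.3, -1.1, -0.8]
opening: 0.143
time_s: 18.95
position: [588.6, -72.5, 245.4]
tool_rot: [[-0.99, -0.142, 0.002], [-0.142, 0.99, 0.0], [-0.002, -0.0, -1.0]]
force: [0.4, 0.2, -0.7]
opening: 0.144
pos [588.6 -72.5 245.4] t 18.95 yaz 98.14 z [ 2.4e-03  1.0e-04 -1.0e+00] q [-0.24  0.23  0.33  1.67  0.   -0.38] open 0.144 F [ 0.4  0.2 -0.7]
offset cm [-0.05 -0.01  4.54]
```

View pics/b11.png

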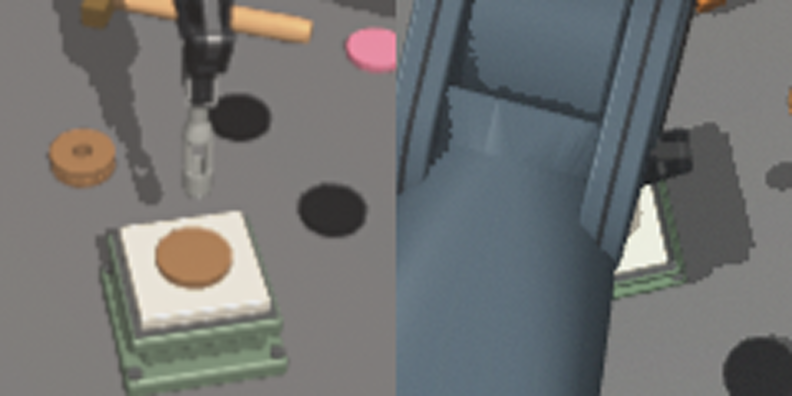

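Run:
```python
from h import *
for z in (245,230,200,155,150,112,87): print(z,[round(float(v),1) for v in proj('side',[588.6,-72.5,z])])
im=cv2.imread('pics/side11.png');cv2.imwrite('pics/b12.png',cv2.resize(im[140:210,300:360],None,fx=8,fy=8,interpolation=cv2.INTER_CUBIC))
```

```text
245 [330.0, 147.9]
230 [329.8, 153.0]
200 [329.6, 162.8]
155 [329.3, 176.7]
150 [329.2, 178.2]
112 [329.0, 189.2]
87 [328.8, 196.1]
```

View pics/b12.png

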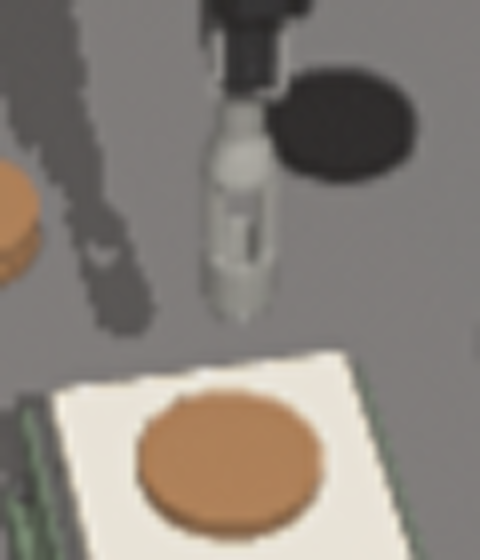

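The side view shows the punch upright, with its edge centre near (329,177), which is z ≈ 153 directly over the disc. I'll descend about 40 mm.

```bash
python3 -m creep '[{"offset":[-0.1,0,0.8],"rot":[0,0,0],"grip":-1},{"offset":[0,0,0.8],"rot":[0,0,0],"grip":-1},{"offset":[0,0,0.8],"rot":[0,0,0],"grip":-1},{"offset":[0,0,0.8],"rot":[0,0,0],"grip":-1},{"offset":[0,0,0.6],"rot":[0,0,0],"grip":-1},{"offset":[0,0,0.2],"rot":[0,0,0],"grip":-1},{"offset":[0,0,0],"rot":[0,0,0],"grip":-1},{"offset":[0,0,0],"rot":[0,0,0],"grip":-1}]'
python3 - <<'E'
from h import *
to([589.3,-72.5,200])
for n in('side','top'):
  im=manip.capture(n);cv2.imwrite(f'pics/{n}13.png',im[:,:,::-1])
im=cv2.imread('pics/side13.png')
cv2.imwrite('pics/b13.png',cv2.resize(im[140:230,300:370],None,fx=6,fy=6,interpolation=cv2.INTER_CUBIC))
for z in (204,112,87): print(z,[round(float(v),1) for v in proj('side',[589.5,-72.5,z])])
E
```

```text
time_s: 20.05
position: [589.7, -72.3, 205.4]
tool_rot: [[-0.99, -0.142, 0.003], [-0.142, 0.99, 0.0], [-0.003, -0.0, -1.0]]
force: [0.6, 0.2, -1.5]
opening: 0.148
pos [589.7 -72.3 205.4] t 20.05 yaz 98.15 z [ 0.0025  0.     -1.    ] q [-0.24  0.22  0.24  1.59  0.   -0.38] open 0.148 F [ 0.6  0.2 -1.5]
offset cm [ 0.05 -0.02  0.54]
204 [329.3, 161.5]
112 [328.6, 189.2]
87 [328.4, 196.1]
```

View pics/b13.png

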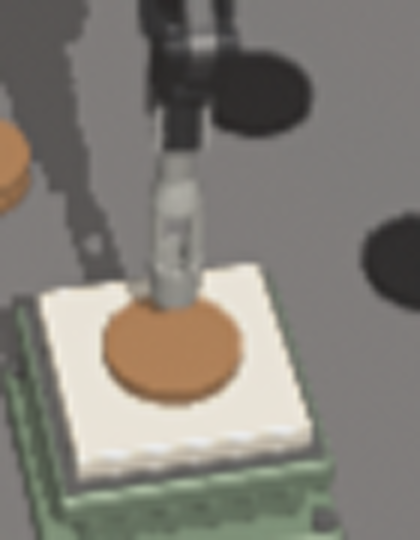

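View pics/top13.png

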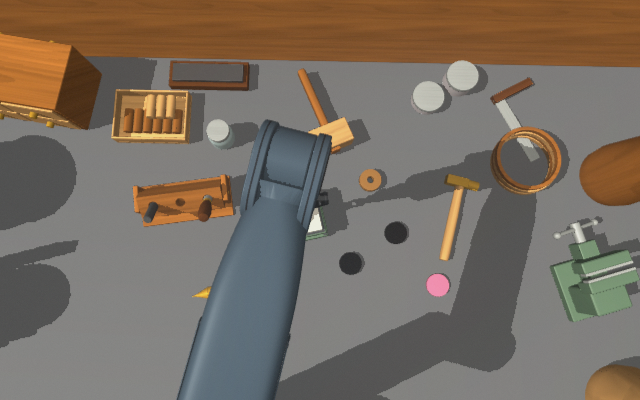

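Run:
```python
from rig import manip
s=manip.observe();print(s['time_s'],s['position'],s['opening'],s['joint_vel'].round(4))
print(manip.finish_job())
```

```text
20.15 [589.72651037 -72.25088471 205.43614685] 0.14419181501242612 [ 0.0009  0.0012 -0.0026 -0.001  -0.001   0.0005]
the job is handed in; nothing more can be done
None
```

I placed the cork disc on the punching pad and let go of it. I then drew the punch from the rack's middle hole, turned it upright, and handed the job in at about 20 s with it still held over the disc. `finish_job()` gave no verdict.

- **Disc:** the cameras put it at (588–590, −68 to −75) mm, flat, within a few mm of the pad centre. The top and side views disagree by about 6 mm in y.
- **Punch:** the tool was vertical to within 0.003 rad and the joints were practically still. The gripper opening was 0.144, which fits the 14 mm shank. In the side view the edge is at z ≈ 113 mm, about 25 mm above the disc and within about 2 mm of its centre in x.
- **Weak point:** the arm hid the top view at the end, so I could not check the punch's y position directly. I rely on the jaws having centred both disc and punch (y about −72.5 mm at release and −72.3 mm at the end). The last side view by itself would allow an error of about 3–4 mm in y or up to about 7 mm in height. Both are within tolerance.
- **Other things:** the drift, burnisher, washers, mallet and hammer looked unmoved in the last top picture. The bob was mostly hidden by the arm there, but I saw it in place before fetching the punch.

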